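Hang the orange safety glasses on the bench rail

ROBOT

A 6-joint arm with a two-finger parallel gripper is mounted at the origin on the work surface. World frame = base frame: x ahead of the robot, y to its left, z up, the work surface at z = 0. Lengths are in m, angles in rad, forces in N, time in s.
With the tool pointing down it reaches from about 0.3 to 0.875 m from the base axis. Payload 6.4 kg.
Tool frame: the origin (TCP) lies between the finger pads; the fingertips stand 25 mm ahead of it and the grasp point (between the pads) lies 6 mm ahead of it (ctrl.finger_overhang is the distance from the TCP to the fingertips, in m); x points along the fingers, z is the direction in which the jaws open and shut, and the axes are right-handed (so a half turn about x gives the same grasp; the last joint's range is limited). The gripper opens to 85 mm and grips with 20 to 120 N. Pads are 22 mm wide; open, the fingers measure 114 mm over their backs; the gripper's body (76 mm by 85 mm) begins 54 mm behind the grasp point. The pads swing forward as they close: fully open they stand 13 mm farther back than shut.
Start: joints at [-1.474, 0.181, 1.607, -0, 1.354, -0.206], TCP at [0.171, -0.549, 0.256] pointing down, gripper open.
Joint ranges: [-2.99, 2.99], [-0.89, 2.07], [0.3, 2.58], [-1.14, 4.28], [0, 2.63], [-3.12, 3.12]. Speed limits (rad/s): [2.57, 2.57, 3.01, 3.14, 3.14, 3.14].

INTERFACE

Orientations are given as a unit quaternion [w, x, y, z].
In Python, from bench import ctrl gives the robot as it stands.
- The arm moves only by the tool jog_arm, never from a script. Its argument "commands" is one flat list of numbers, 7 for each row, row after row: the shift along the tool's x, y, z as a fraction of full scale, then the turn, a rotation vector about the tool's x, y, z as a fraction of full scale, then the gripper's target within -1 to 1 (fully open at 1, half-way at 0, shut at -1). A call has 1 to 10 rows; each row is the pose to reach, as a shift and turn from the pose commanded when the call began, along the tool's axes at that moment, turning the shorter way round; what a row does not reach only later rows make up. Full scale, the value 1, is 0.2 m for a shift and 2 pi rad for a turn. A row lasts 1/8 s, in which the tool goes at most 62.5 mm and 10.7 degrees, less where a joint would pass 70% of its speed; a pose out of reach is approached as far as the arm can. A call with a number of a shift or a turn outside -1 to 1 is refused whole. A call with a gripper value outside its range is refused whole. The fingers move at their own pace and stop on an object; the grip force is fixed at half the most. Time passes only in rows, so rows that repeat a pose let the fingers close. It gives the time, the measured TCP pose, the force and the opening at its end, in the units of the state.
- ctrl.get_obs(): the state, without advancing time (a new reading comes with each control period).
- ctrl.camera(name): name is "scene" or "top" or "wrist"; returns a dict with "frame" (420x560x3 uint8, red, green, blue), "K" (3x3 intrinsics, pixels), "rvec" (rotation vector, rad) and "tvec" (3), from world to camera coordinates, as OpenCV has them; the wrist camera has in their place "tool_from_camera" (4x4, takes a point from camera to tool coordinates, whose origin is the TCP and whose axes are the tool frame's). Camera axes: x right, y down, z forward; pixel columns grow to the right and rows downward; lengths in m; the calibration is good to about 2 mm. A picture is of the moment at which its call begins: read the wrist's pose just before it. There is no depth.
- ctrl.hand_in(): hands the job in, once; it reports no verdict.
The state is a dict: "time_s": time; "q": joint angles; "dq": joint speeds; "joint_efforts": joint torques, N m; "eef_pos": TCP position; "eef_rot": TCP orientation; "wrist_force": force on the tool from outside, world axes, zero at the start; "torque": the same for the moment, N m; "opening": opening from 0.0 (shut) to 1.0 (fully open).
Only numpy, scipy, OpenCV 4.12 (cv2) and the standard library are available. Lean on these libraries where they do the work, as an engineer would, in place of code of your own. Each camera call takes 0.05 s, during which the arm holds its last target.

TASK

Hang the orange safety glasses over the wooden rail: frame upright, both arms lying across the top of the bar at about right angles to it, the lenses on one side of the bar and the ear hooks on the other (either way round), so that the glasses rest level and balanced there by themselves. Leave the blue glasses and the jar with the yellow lid where they stand.

Things in the scene. Friction and masses are not known exactly. Their poses are not given: they have to be found in the camera images.
- orange_brow (a point): Pinch point of the orange safety glasses (80 g): middle of the 10 mm thick, 30 mm wide brow block, 48 mm above the glasses' underside, 12 mm below their top; x out of the lenses, z up. Pinch across x. Front 146 wide, 60 high. Two arms, at y = +-69 mm, undersides 20 mm below this point, run straight back to 95 mm, then hook down, ending 135 mm back. They balance 50 mm behind this point.
- rail_top (a point): Centre of the flat top of the wooden rail, fixed to the bench, 140 mm above it. Its level bar is 240 mm long (y), 40 mm wide (x) and 18 mm thick, on two 18 mm posts 90 mm either side of the middle, on a white base board of 110 x 240 mm, 14 mm thick. z up.
- blue_brow (a point): The same point on the second pair of safety glasses, of the same shape but with a blue frame, standing open on the bench as the orange pair does: to be left alone.
- jar: A specimen jar with a yellow lid, 70 mm across and 80 mm high, standing on the bench; origin at the centre of its underside. To be left alone.
Things that resemble listed ones, but are neither listed nor needed, are in the scene too. There is more than one size of the part that bears orange_brow; the job needs the smaller.

How it is judged:
By the outcome, as a careful person would: the job done as asked, in the order asked, and still so for the second after the job is handed in, with the robot touching nothing.
It also fails if it takes over 42 s, if anything falls off the work surface, if the arm or the gripper's body presses on something with over 40 N, if the wrist force passes 120 N, or if a joint passes its speed limit or range.

## Working session

There is one attempt and no reset: what is moved stays moved. The work goes in short steps, Python scripts to look and compute and a tool call to move; the robot and the scene stay as the last step left them, time stands still between calls to the robot, and variables do not carry over. Pictures are saved under pics/ and viewed, and the job is handed in when it is done.

Besides the shell and the picture viewer there is one more tool, called after "Call:" as name(argument=value, ...) on one line, values as JSON. jog_arm: Moves the arm, as the interface text tells. Its arguments: {"type":"object","properties":{"commands":{"type":"array","items":{"type":"number"}}},"required":["commands"]}

```bash
mkdir -p pics; ls
python3 - <<'E'
from bench import ctrl
import cv2,numpy as np
o=ctrl.get_obs();print(o)
for n in("scene","top","wrist"):
    c=ctrl.camera(n);cv2.imwrite(f"pics/{n}0.png",c["frame"][...,::-1]);np.savez(f"pics/{n}0.npz",**c)
    print(n,{k:np.round(v,4).tolist() for k,v in c.items() if k!="frame"})
E
```

```text
pics
{'time_s': 0.0, 'q': array([-1.47428413e+00,  1.81549293e-01,  1.60803127e+00, -2.07468458e-06,
        1.35377677e+00, -2.06321593e-01]), 'dq': array([ 1.65273425e-03, -6.45954661e-04,  6.46980677e-04,  7.66645284e-04,
       -7.67901645e-04,  6.52085716e-05]), 'joint_efforts': array([-1.03227380e-04, -4.44862354e+01, -3.51340699e+01, -4.02224859e-04,
        8.85483547e-03,  2.34084018e-05]), 'eef_pos': array([ 0.1714337 , -0.54831005,  0.25536823]), 'eef_rot': array([ 0.5692817 ,  0.41932364,  0.57011536, -0.41839516]), 'wrist_force': array([ 0.01427435,  0.70229723, -0.41582925]), 'torque': array([ 0.02332143, -0.04736063, -0.03014898]), 'opening': 1.001905689276253}
scene {'K': [[389.494, 0.0, 285.2106], [0.0, 389.494, 207.2922], [0.0, 0.0, 1.0]], 'rvec': [1.0249, 2.2388, -1.2431], 'tvec': [0.3224, -0.0853, 1.1753]}
top {'K': [[399.2666, 0.0, 284.1116], [0.0, 399.2666, 203.3421], [0.0, 0.0, 1.0]], 'rvec': [2.1765, -2.2282, 0.0583], 'tvec': [0.0017, 0.4548, 0.9177]}
wrist {'K': [[289.3294, 0.0, 281.5818], [0.0, 289.3294, 208.2951], [0.0, 0.0, 1.0]], 'tool_from_camera': [[-0.0005, -0.3036, 0.9528, -0.1174], [0.0003, -0.9528, -0.3036, 0.0763], [1.0, 0.0001, 0.0006, 0.0006], [0.0, 0.0, 0.0, 1.0]]}
```

View pics/scene0.png

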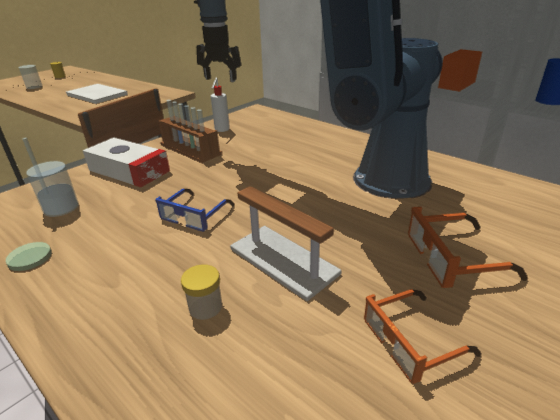

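View pics/top0.png

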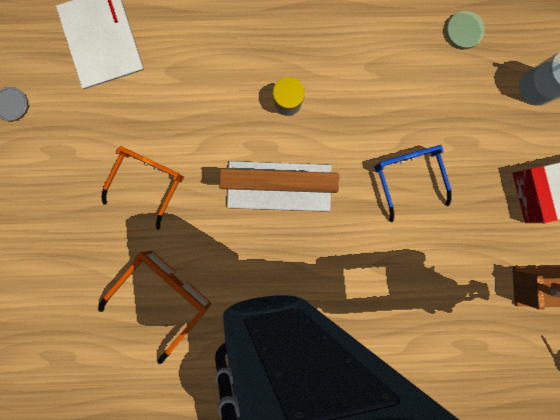

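View pics/wrist0.png

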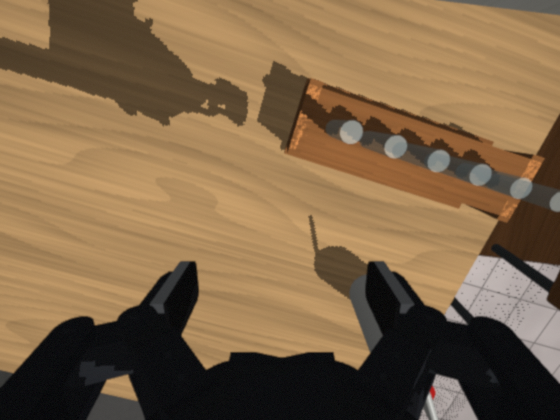

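The top view shows a small orange pair (front from about (121,149) to (183,178)), a larger orange pair below it (about (143,255) to (210,305)), the rail bar at rows 168–192, the blue pair at (410,160) and the jar at (288,95). Next I'll measure these.

```bash
cat > h.py <<'E'
import cv2,numpy as np
from scipy.spatial.transform import Rotation as R
def load(n): return dict(np.load(f"pics/{n}.npz"))
def ray(c,uv):
    Rm=cv2.Rodrigues(c["rvec"])[0]; o=-Rm.T@c["tvec"].ravel()
    p=cv2.undistortPoints(np.array(uv,float).reshape(-1,1,2),c["K"],None).reshape(-1,2)
    return o,np.c_[p,np.ones(len(p))]@Rm
def plane(c,uv,z):
    o,d=ray(c,uv); return o+d*((z-o[2])/d[:,2])[:,None]
def tri(c1,u1,c2,u2):
    def P(c): return c["K"]@np.c_[cv2.Rodrigues(c["rvec"])[0],c["tvec"].ravel()]
    X=cv2.triangulatePoints(P(c1),P(c2),np.array(u1,float).reshape(-1,2).T,np.array(u2,float).reshape(-1,2).T)
    return (X[:3]/X[3]).T
def proj(c,X): return cv2.projectPoints(np.array(X,float).reshape(-1,1,3),c["rvec"],c["tvec"],c["K"],None)[0].reshape(-1,2)
E
python3 - <<'E'
from h import *
t=load("top0");s=load("scene0")
for c,n,box in((t,"top",(95,200,140,235)),(s,"scene",(355,485,280,385))):
    f=c["frame"]; x0,x1,y0,y1=box
    k=cv2.resize(f[y0:y1,x0:x1],None,fx=6,fy=6,interpolation=cv2.INTER_CUBIC)[...,::-1]
    cv2.imwrite(f"pics/z_{n}.png",k);print(k.shape)
x0,x1,y0,y1=205,350,155,220
cv2.imwrite("pics/z_rail.png",cv2.resize(t["frame"][y0:y1,x0:x1],None,fx=5,fy=5)[...,::-1])
print(plane(t,[(121,149),(183,178)],.06), plane(t,[(143,255),(210,305)],.08))
print(plane(t,[(220,179),(338,182)],.14))
E
```

```text
(570, 630, 3)
(630, 780, 3)
[[0.58085156 0.34834347 0.06      ]
 [0.51350228 0.21262935 0.06      ]] [[0.34841694 0.29484153 0.08      ]
 [0.23937787 0.15389728 0.08      ]]
[[ 0.50064113  0.11923734  0.14      ]
 [ 0.48919687 -0.11698931  0.14      ]]
```

View pics/z_top.png

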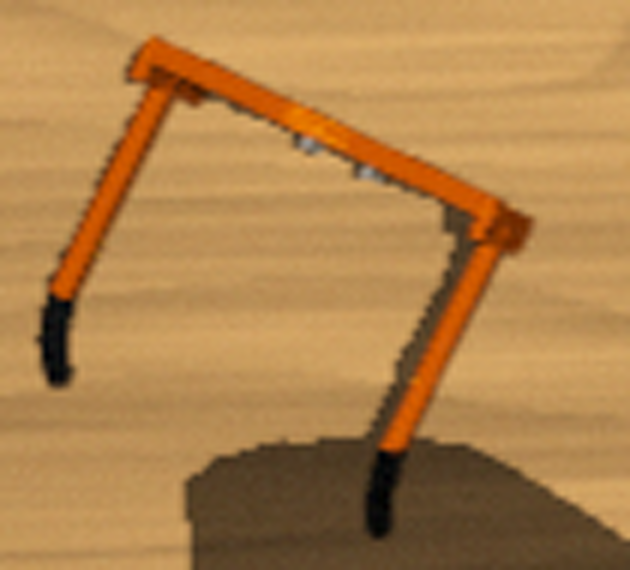

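View pics/z_scene.png

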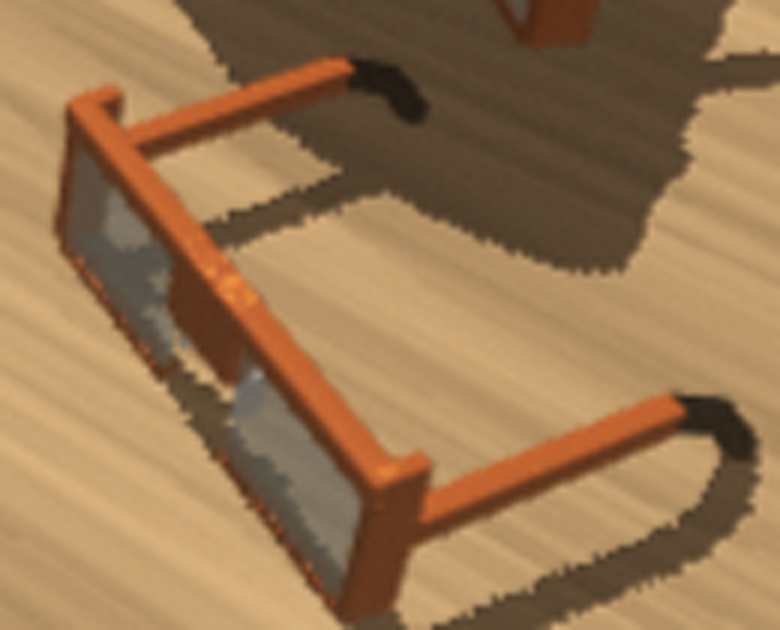

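View pics/z_rail.png

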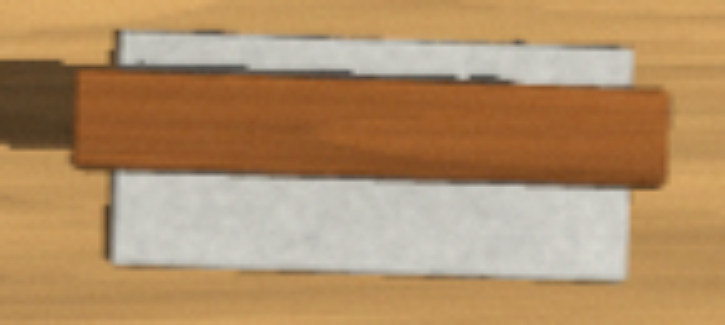

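The front measures about 150 mm on the upper pair and 178 mm on the lower, so the upper pair at (150,165) is the smaller one. I'll triangulate the corners and the rail.

Run:
```python
from h import *
np.set_printoptions(precision=4,suppress=True)
t=load("top0");s=load("scene0")
T=np.array([(120.8,146.3),(178.8,173.8)]);S=[(418.8,361.2),(367,297.3)]
X=tri(t,T,s,S);print(X,np.linalg.norm(X[0]-X[1]))
P=plane(t,T,.06);print("plane",P,np.linalg.norm(P[0]-P[1]))
PS=plane(s,S,.06);print("scene plane",PS,np.linalg.norm(PS[0]-PS[1]))
# orange line of top bar & arms directions: mask
hsv=cv2.cvtColor(t["frame"],cv2.COLOR_RGB2HSV)
m=cv2.inRange(hsv,(5,190,120),(16,255,255)); 
# arms midline points (zoom coords)
z=lambda p:np.array(p)/6.+[95,140]
A=plane(t,[z((160,100)),z((62,292)),z((488,250)),z((395,450))],.03+0.0);print("arms",A)
for i in(0,2):
    d=A[i]-A[i+1];print(np.degrees(np.arctan2(d[1],d[0])))
d=P[1]-P[0];print("front normal yaw",np.degrees(np.arctan2(d[0],-d[1])) , np.degrees(np.arctan2(-d[0]*0+ -d[1]*0+1,1)))
# rail: mask of bar
m=cv2.inRange(hsv,(3,150,90),(14,255,220));m[:,:205]=0;m[:,350:]=0;m[:155]=0;m[220:]=0
cs=max(cv2.findContours(m,0,1)[0],key=cv2.contourArea);r=cv2.minAreaRect(cs);b=cv2.boxPoints(r)
B=plane(t,b,.14);print("rail px",b,"\n",B,B.mean(0),[np.linalg.norm(B[i]-B[(i+1)%4]) for i in range(4)])
```

```text
[[0.5866 0.3512 0.0572]
 [0.5227 0.224  0.056 ]] 0.1424155248519057
plane [[0.5869 0.3488 0.06  ]
 [0.523  0.2217 0.06  ]] 0.14215852463671177
scene plane [[0.5875 0.3529 0.06  ]
 [0.5252 0.2269 0.06  ]] 0.14063455687054122
arms [[0.569  0.3589 0.03  ]
 [0.4966 0.3962 0.03  ]
 [0.5089 0.2352 0.03  ]
 [0.4339 0.2711 0.03  ]]
-27.326593375623663
-25.59142600760433
front normal yaw -26.69549663857367 45.0
rail px [[218.5346 187.8917]
 [219.16   167.88  ]
 [338.2312 171.601 ]
 [337.6059 191.6127]] 
 [[ 0.4829  0.1225  0.14  ]
 [ 0.5231  0.1206  0.14  ]
 [ 0.5101 -0.1181  0.14  ]
 [ 0.4699 -0.1156  0.14  ]] [0.4965 0.0023 0.14  ] [np.float64(0.040234672882317676), np.float64(0.23897797713189703), np.float64(0.04030633898849108), np.float64(0.23843367962407636)]
```

```bash
cat >> h.py <<'E'
def Rt(q): return R.from_quat(np.array(q)[[1,2,3,0]]).as_matrix()
def tgt(yaw,sgn=1):
    z=sgn*np.array([np.cos(yaw),np.sin(yaw),0]);x=np.array([0,0,-1.]);return np.c_[x,np.cross(z,x),z]
def delta(o,p,Rg):
    Rc=Rt(o["eef_rot"]);d=Rc.T@(np.array(p)-o["eef_pos"]);r=R.from_matrix(Rc.T@Rg).as_rotvec()
    return d/.2,r/(2*np.pi)
E
python3 - <<'E'
from h import *
from bench import ctrl
np.set_printoptions(precision=4,suppress=True)
o=ctrl.get_obs();print(Rt(o["eef_rot"]))
for y in(-26.6,-3.1):
  for s in(1,-1): print(y,s,delta(o,[.5505,.289,.30],tgt(np.radians(y),s)))
t=load("top0");s=load("scene0");print(plane(t,[(288,92)],.08),plane(s,[(201,280)],.08))
E
```

```text
[[-0.0002  0.9545  0.2982]
 [ 0.0013  0.2982 -0.9545]
 [-1.      0.0002 -0.0013]]
-26.6 1 (array([-0.2168,  3.0578, -3.4319]), array([-0.1279, -0.0002, -0.0001]))
-26.6 -1 (array([-0.2168,  3.0578, -3.4319]), array([ 0.3721, -0.0001,  0.0002]))
-3.1 1 (array([-0.2168,  3.0578, -3.4319]), array([-0.1932, -0.0002, -0.0002]))
-3.1 -1 (array([-0.2168,  3.0578, -3.4319]), array([ 0.3068, -0.0002,  0.0002]))
[[ 0.6939 -0.0226  0.08  ]] [[ 0.6993 -0.0137  0.08  ]]
```

Call:
jog_arm(commands=[-0.25,0.77,-0.86,0,0,0,1,-0.25,0.77,-0.86,0,0,0,1,-0.25,0.77,-0.86,0,0,0,1,-0.25,0.77,-0.86,0,0,0,1,-0.25,0.77,-0.86,0,0,0,1])

```text
time_s: 0.78
eef_pos: [0.2684, -0.3366, 0.3072]
eef_rot: [0.571, 0.418, 0.57, -0.418]
wrist_force: [0.3, 0.1, 0.2]
opening: 1.007
```

Call:
jog_arm(commands=[0,0.77,-0.86,0,0,0,1,0,0.77,-0.86,0,0,0,1,0,0.77,-0.86,0,0,0,1,0,0.77,-0.86,0,0,0,1,0,0.77,-0.86,0,0,0,1,0,0.77,-0.86,0,0,0,1])

```text
time_s: 1.52
eef_pos: [0.3628, -0.1294, 0.306]
eef_rot: [0.57, 0.419, 0.57, -0.419]
wrist_force: [-0.4, 0.2, -0.2]
opening: 0.995
```

Call:
jog_arm(commands=[0,0.77,-0.86,0,0,0,1,0,0.77,-0.86,0,0,0,1,0,0.77,-0.86,0,0,0,1,0,0.77,-0.86,0,0,0,1,0,0.77,-0.86,0,0,0,1,0,0.77,-0.86,0,0,0,1])

```text
time_s: 2.28
eef_pos: [0.4586, 0.0798, 0.3058]
eef_rot: [0.569, 0.419, 0.57, -0.42]
wrist_force: [-0.5, 0.0, -0.1]
opening: 1.005
```

Call:
jog_arm(commands=[0,0.75,-0.86,-0.128,0,0,1,0,0.75,-0.86,-0.128,0,0,1,0,0.75,-0.86,-0.128,0,0,1,0,0.75,-0.86,-0.128,0,0,1,0,0.75,-0.86,-0.128,0,0,1,0,0.75,-0.86,-0.128,0,0,1,0,0.75,-0.86,-0.128,0,0,1,0,0.75,-0.86,-0.128,0,0,1])

```text
time_s: 3.28
eef_pos: [0.5508, 0.2892, 0.3066]
eef_rot: [0.688, 0.163, 0.688, -0.163]
wrist_force: [0.5, -1.0, -0.6]
opening: 1.001
```

```bash
cat >> h.py <<'E'
def wplane(c,o,uv,z):
    Rm=Rt(o["eef_rot"]);T=c["tool_from_camera"]
    p=cv2.undistortPoints(np.array(uv,float).reshape(-1,1,2),c["K"],None).reshape(-1,2)
    d=np.c_[p,np.ones(len(p))]@T[:3,:3].T@Rm.T; og=o["eef_pos"]+Rm@T[:3,3]
    return og+d*((z-og[2])/d[:,2])[:,None]
def wproj(c,o,X):
    Rm=Rt(o["eef_rot"]);T=c["tool_from_camera"]
    Xt=(np.array(X,float).reshape(-1,3)-o["eef_pos"])@Rm; Xc=(Xt-T[:3,3])@T[:3,:3]
    u=Xc@c["K"].T; return u[:,:2]/u[:,2:]
E
python3 - <<'E'
from h import *
from bench import ctrl
o=ctrl.get_obs();c=ctrl.camera("wrist")
np.savez("pics/wrist1.npz",**c,**{k:o[k] for k in("eef_pos","eef_rot")})
cv2.imwrite("pics/wrist1.png",c["frame"][...,::-1]);print(o["eef_pos"],o["eef_rot"])
gx=np.array([.894,-.449,0]);b=np.array([.5505,.289,.048])
print(wproj(c,o,[b,b+[0,0,.012]]))
E
```

```text
[0.55076564 0.28917638 0.30663987] [ 0.68814391  0.16335842  0.68784181 -0.1632349 ]
[[281.79962311 176.98067688]
 [281.8060518  178.8598005 ]]
```

View pics/wrist1.png

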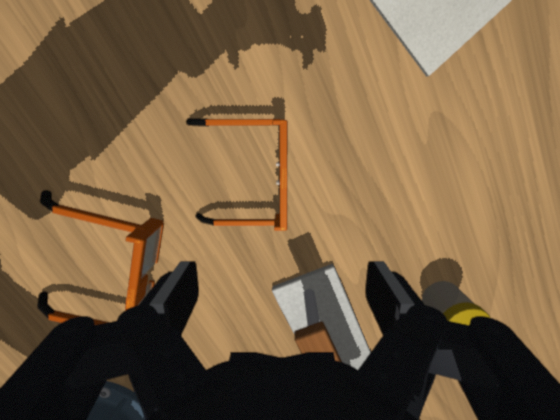

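The wrist view shows the small pair squarely below. Its front bar runs from (284,122) to (282,229), and the arms point left, nearly along the image rows. I'll refine the position from this view.

Run:
```python
from h import *
np.set_printoptions(precision=4,suppress=True)
c=load("wrist1");o=c
x0,x1,y0,y1=185,305,105,245
cv2.imwrite("pics/z_w1.png",cv2.resize(c["frame"][y0:y1,x0:x1],None,fx=4,fy=4,interpolation=cv2.INTER_CUBIC)[...,::-1])
hsv=cv2.cvtColor(c["frame"],cv2.COLOR_RGB2HSV)
m=cv2.inRange(hsv,(3,190,100),(15,255,255));m[:y0]=0;m[y1:]=0;m[:,:x0]=0;m[:,x1:]=0
ys,xs=np.nonzero(m)
# bar: rows between arms
for r in range(116,236,6): 
    k=xs[ys==r]; print(r,k.min() if len(k) else None,k.max() if len(k) else None,len(k))
for cc in(215,235,255,275):
    k=ys[xs==cc];print("col",cc,k)
```

```text
116 None None 0
122 206 286 81
128 280 286 7
134 280 286 7
140 280 286 7
146 280 286 7
152 280 286 7
158 280 286 7
164 281 286 6
170 280 286 7
176 280 286 7
182 281 286 6
188 280 286 7
194 280 286 7
200 280 286 7
206 280 286 7
212 280 286 7
218 280 286 7
224 214 286 68
230 None None 0
col 215 [120 121 122 123 124 221 222 223 224]
col 235 [120 121 122 123 124 220 221 222 223 224]
col 255 [120 121 122 123 124 220 221 222 223 224]
col 275 [119 120 121 122 123 124 226 227 228 229]
```

View pics/z_w1.png

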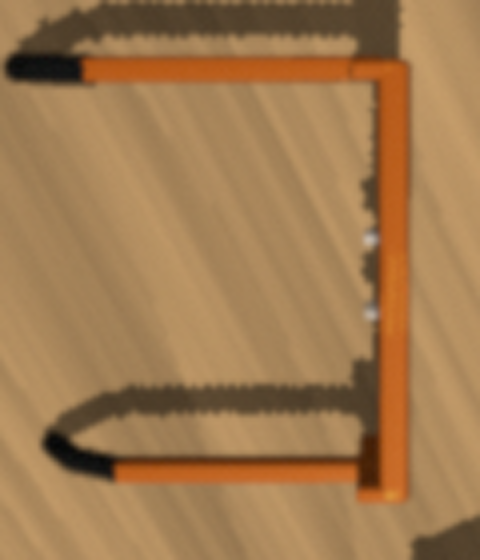

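Run:
```python
from h import *
from bench import ctrl
np.set_printoptions(precision=4,suppress=True)
c=load("wrist1");o=c
P=wplane(c,o,[(283.1,119.8),(283.1,229.5)],.06);print(P,P.mean(0),np.linalg.norm(P[0]-P[1]))
A=wplane(c,o,[(245,122.2),(245,222.3)],.0315);print("arms mid",A.mean(0),np.linalg.norm(A[0]-A[1]))
print("nose",wplane(c,o,[(278,174)],.03))
b=P.mean(0)
print(delta(ctrl.get_obs(),[b[0],b[1],.056],Rt(o["eef_rot"])))
```

```text
[[0.5843 0.3529 0.06  ]
 [0.5208 0.226  0.06  ]] [0.5526 0.2894 0.06  ] 0.14184965577876882
arms mid [0.5051 0.3113 0.0315] 0.13888216416368407
nose [[0.5461 0.2918 0.03  ]]
(array([1.2532, 0.0037, 0.008 ]), array([ 0.0001, -0.    , -0.    ]))
```

Call:
jog_arm(commands=[0.8,0,0.008,0,0,0,1,0.8,0,0.008,0,0,0,1,0.8,0,0.008,0,0,0,1,0.8,0,0.008,0,0,0,1,0.8,0,0.008,0,0,0,0.3,0.8,0,0.008,0,0,0,0.3])

```text
time_s: 4.08
eef_pos: [0.5535, 0.2901, 0.1491]
eef_rot: [0.69, 0.163, 0.687, -0.162]
wrist_force: [0.0, -0.0, -0.2]
opening: 0.653
```

Run:
```python
from h import *
from bench import ctrl
o=ctrl.get_obs();c=ctrl.camera("wrist")
cv2.imwrite("pics/wrist2.png",c["frame"][...,::-1]);print(o["eef_pos"],o["eef_rot"],o["opening"])
print(wproj(c,o,[[.5526,.2894,.06]]),delta(o,[.5523,.2895,.057],tgt(np.radians(-26.6))))
for n in("scene",):
    k=ctrl.camera(n);cv2.imwrite("pics/scene2.png",k["frame"][...,::-1])
```

```text
[0.55353197 0.29010902 0.14912909] [ 0.68958476  0.16335799  0.68676154 -0.16169602] 0.6529632195076531
[[281.13852759 222.91160842]] (array([ 0.46060906, -0.00695558, -0.0056877 ]), array([ 6.58151446e-05,  5.32349478e-04, -5.10225588e-04]))
```

View pics/wrist2.png

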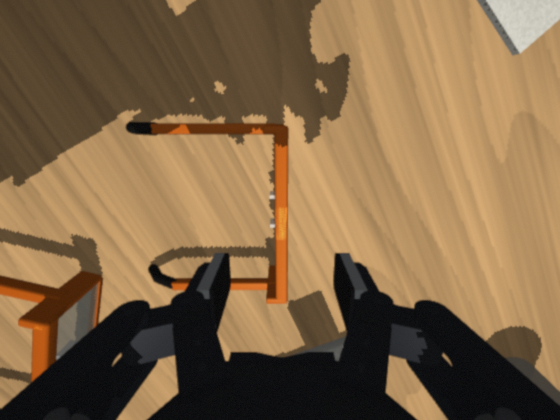

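View pics/scene2.png

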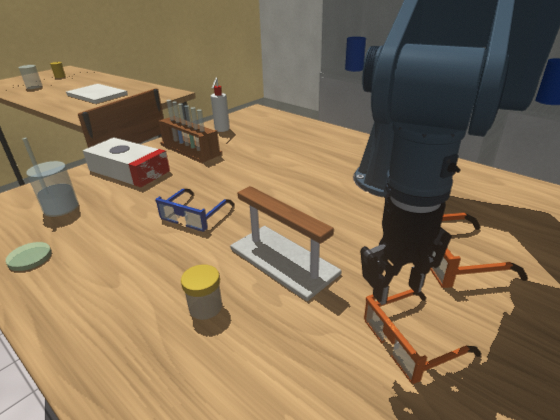

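Call:
jog_arm(commands=[0.2,0,0,0,0,0,0.3,0.4,0,0,0,0,0,0.3,0.45,0,0,0,0,0,0.3,0.45,0,0,0,0,0,0.3,0.45,0,0,0,0,0,0.3])

```text
time_s: 4.8
eef_pos: [0.5534, 0.2902, 0.0585]
eef_rot: [0.689, 0.163, 0.687, -0.162]
wrist_force: [0.1, -0.1, 0.3]
opening: 0.653
```

Run:
```python
from h import *
from bench import ctrl
o=ctrl.get_obs();c=ctrl.camera("wrist")
cv2.imwrite("pics/wrist3.png",c["frame"][...,::-1]);print(o["eef_pos"],o["eef_rot"],o["opening"],o["wrist_force"])
print(wproj(c,o,[[.5526,.2894,.06]]),delta(o,[.5523,.2895,.057],tgt(np.radians(-26.6))))
```

```text
[0.55344424 0.29015014 0.05848845] [ 0.68927718  0.16308368  0.68710208 -0.16183762] 0.652789670904029 [ 0.106756   -0.14171548  0.28974805]
[[281.63383158 291.24210404]] (array([ 0.00741949, -0.00548415, -0.00368266]), array([ 9.65906784e-05,  4.11917798e-04, -3.85566522e-04]))
```

View pics/wrist3.png

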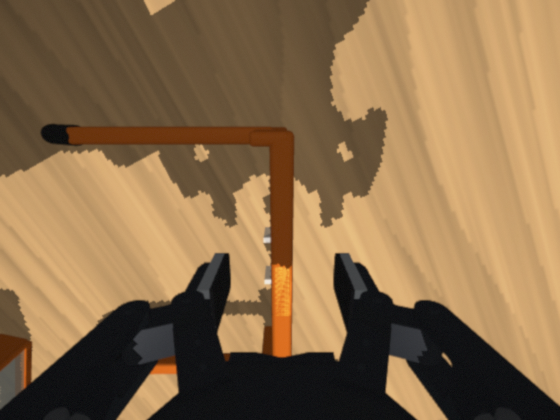

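The brow lies centred between the pads (bar at column 282, pads at 214 and 348). Closing the gripper.

Call:
jog_arm(commands=[0,0,0,0,0,0,-1,0,0,0,0,0,0,-1,0,0,0,0,0,0,-1,0,0,0,0,0,0,-1,0,0,0,0,0,0,-1,0,0,0,0,0,0,-1])

```text
time_s: 5.6
eef_pos: [0.5523, 0.2898, 0.0569]
eef_rot: [0.688, 0.163, 0.688, -0.162]
wrist_force: [0.3, 0.1, 6.4]
opening: 0.103
```

Call:
jog_arm(commands=[-0.1,0,0,0,0,0,-1,-0.3,0,0,0,0,0,-1,-0.5,0,0,0,0,0,-1,-0.7,0,0,0,0,0,-1,-0.9,0,0,0,0,0,-1,-0.9,0,0,0,0,0,-1,-0.9,0,0,0,0,0,-1])

```text
time_s: 6.48
eef_pos: [0.5513, 0.2895, 0.236]
eef_rot: [0.688, 0.162, 0.688, -0.163]
wrist_force: [0.7, -0.9, -1.1]
opening: 0.102
```

Run:
```python
from h import *
from bench import ctrl
o=ctrl.get_obs()
for n in("wrist","scene"):
    c=ctrl.camera(n);cv2.imwrite(f"pics/{n}4.png",c["frame"][...,::-1]);np.savez(f"pics/{n}4.npz",**c,eef_pos=o["eef_pos"],eef_rot=o["eef_rot"])
print(o["eef_pos"],o["eef_rot"],o["opening"],o["wrist_force"])
print(delta(o,[.5464,-.0004,.235],tgt(np.radians(-3.1))))
```

```text
[0.55132699 0.28947947 0.23597561] [ 0.68793096  0.16230554  0.68844769 -0.16262742] 0.10224486564239775 [ 0.70794015 -0.94555797 -1.07002518]
(array([ 0.00529689, -1.3073823 ,  0.62618436]), array([-6.51837677e-02, -1.15104729e-04,  7.60968563e-05]))
```

View pics/wrist4.png

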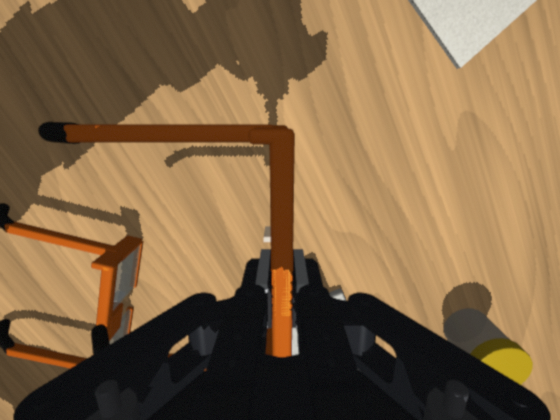

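View pics/scene4.png

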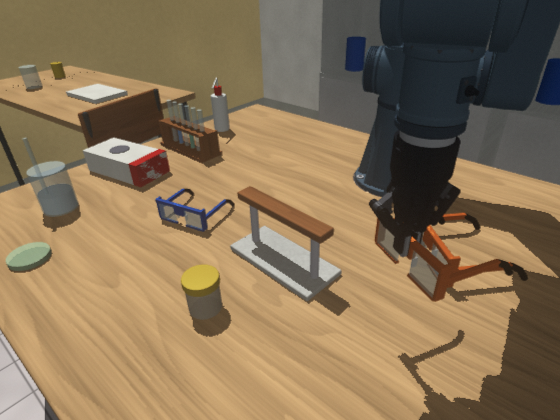

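Held, and the frame looks level. I'll carry it over the rail.

Call:
jog_arm(commands=[0,-0.15,0.07,0,0,0,-1,0,-0.35,0.17,0,0,0,-1,0,-0.55,0.26,0,0,0,-1,0,-0.7,0.34,0,0,0,-1,0,-0.7,0.34,0,0,0,-1])

```text
time_s: 7.2
eef_pos: [0.5495, 0.1318, 0.2348]
eef_rot: [0.687, 0.163, 0.689, -0.164]
wrist_force: [-0.0, 0.3, -0.9]
opening: 0.102
```

Call:
jog_arm(commands=[0,-0.15,0.07,-0.016,0,0,-1,0,-0.3,0.14,-0.032,0,0,-1,0,-0.45,0.21,-0.048,0,0,-1,0,-0.55,0.26,-0.06,0,0,-1,0,-0.607,0.286,-0.065,0,0,-1,0,-0.607,0.286,-0.065,0,0,-1,0,-0.607,0.286,-0.065,0,0,-1,0,-0.607,0.286,-0.065,0,0,-1])

```text
time_s: 8.2
eef_pos: [0.5468, 0.0008, 0.236]
eef_rot: [0.707, 0.019, 0.707, -0.019]
wrist_force: [0.2, 0.2, -1.1]
opening: 0.101
```

Run:
```python
from h import *
from bench import ctrl
o=ctrl.get_obs()
for n in("wrist","scene","top"):
    c=ctrl.camera(n);cv2.imwrite(f"pics/{n}5.png",c["frame"][...,::-1]);np.savez(f"pics/{n}5.npz",**c,eef_pos=o["eef_pos"],eef_rot=o["eef_rot"])
print(o["time_s"],o["eef_pos"],o["eef_rot"],o["opening"],o["wrist_force"])
print(delta(o,[.5464,-.0004,.169],tgt(np.radians(-3.1))))
s=load("scene0");cv2.imwrite("pics/z_srail.png",cv2.resize(s["frame"][180:245,225:345],None,fx=6,fy=6,interpolation=cv2.INTER_CUBIC)[...,::-1])
```

```text
8.2 [0.54684587 0.00076287 0.23602156] [ 0.70665455  0.01943048  0.70703137 -0.01919512] 0.10058820210829571 [ 0.23392361  0.18855205 -1.13065258]
(array([ 0.33510687, -0.00603401, -0.00172699]), array([-8.37852664e-05, -8.62164036e-05, -5.06618079e-05]))
```

View pics/wrist5.png

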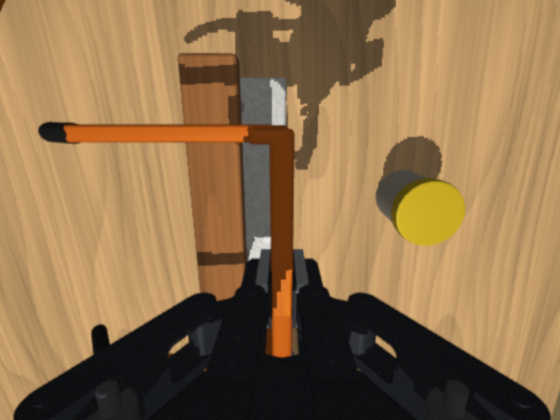

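View pics/scene5.png

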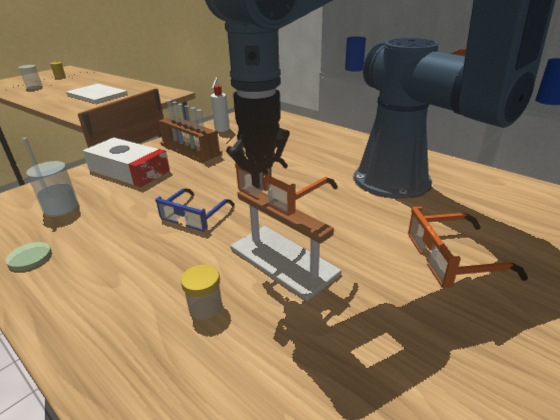

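View pics/z_srail.png

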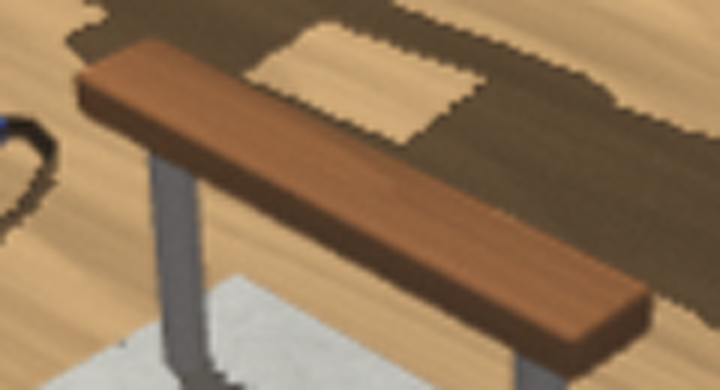

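Run:
```python
from h import *
np.set_printoptions(precision=4,suppress=True)
s=load("scene0");uv=np.array([(78,76),(152,38),(652,292),(575,345)])/6.+[225,180]
P=plane(s,uv,.14);print("scene",P,P.mean(0))
d=(P[2]+P[3]-P[0]-P[1]);print(np.degrees(np.arctan2(-d[0],d[1])))
w=load("wrist5")
Q=wplane(w,w,[(179,54.5),(238,54),(198,270),(245,270)],.14);print("wrist",Q)
d=Q[0]+Q[1]-Q[2]-Q[3];print(np.degrees(np.arctan2(-d[0],d[1])))
c=np.array([.4965,.0023,.14]);rx=np.array([np.cos(np.radians(-3.1)),np.sin(np.radians(-3.1)),0])
print("predicted wrist px of edge pts",[(Q[i]-c)@rx for i in range(4)])
ry=np.array([-rx[1],rx[0],0]);print((Q[0]-c)@ry,(Q[1]-c)@ry)
# arm in wrist: at arm underside/centre height
print("arm",wplane(w,w,[(70,132.5),(240,132)],w["eef_pos"][2]-.009-.017))
```

```text
scene [[ 0.51   -0.1131  0.14  ]
 [ 0.4733 -0.1125  0.14  ]
 [ 0.487   0.1235  0.14  ]
 [ 0.5242  0.1217  0.14  ]] [0.4986 0.0049 0.14  ]
-3.3944706765440475
wrist [[ 0.4842  0.1197  0.14  ]
 [ 0.5232  0.1179  0.14  ]
 [ 0.474  -0.0407  0.14  ]
 [ 0.513  -0.0428  0.14  ]]
-3.652628549239057
predicted wrist px of edge pts [np.float64(-0.018662322723262938), np.float64(0.020444960663266884), np.float64(-0.02018950026131183), np.float64(0.018869265196892953)]
0.11659883233433847 0.11687644783309625
arm [[0.4481 0.0752 0.21  ]
 [0.5297 0.071  0.21  ]]
```

The rail agrees to about 2 mm across the three views and the yaw matches. Lowering.

Call:
jog_arm(commands=[0.08,-0.003,0,0,0,0,-1,0.16,-0.003,0,0,0,0,-1,0.22,-0.003,0,0,0,0,-1,0.28,-0.003,0,0,0,0,-1,0.31,-0.003,0,0,0,0,-1,0.31,-0.003,0,0,0,0,-1,0.31,-0.003,0,0,0,0,-1])

```text
time_s: 9.22
eef_pos: [0.5473, -0.0008, 0.1748]
eef_rot: [0.707, 0.019, 0.707, -0.02]
wrist_force: [0.8, 0.6, -1.5]
opening: 0.101
```

Run:
```python
from h import *
from bench import ctrl
o=ctrl.get_obs()
for n in("wrist","scene"):
    c=ctrl.camera(n);cv2.imwrite(f"pics/{n}6.png",c["frame"][...,::-1]);np.savez(f"pics/{n}6.npz",**c,eef_pos=o["eef_pos"],eef_rot=o["eef_rot"])
cv2.imwrite("pics/z6.png",cv2.resize(c["frame"][130:260,210:370],None,fx=4.5,fy=4.5,interpolation=cv2.INTER_CUBIC)[...,::-1])
print(o["time_s"],o["eef_pos"],o["wrist_force"],o["torque"])
```

```text
9.225 [ 0.54728834 -0.00083185  0.17477638] [ 0.79552311  0.59767725 -1.45255287] [-0.02074573 -0.07193885 -0.00848903]
```

View pics/z6.png

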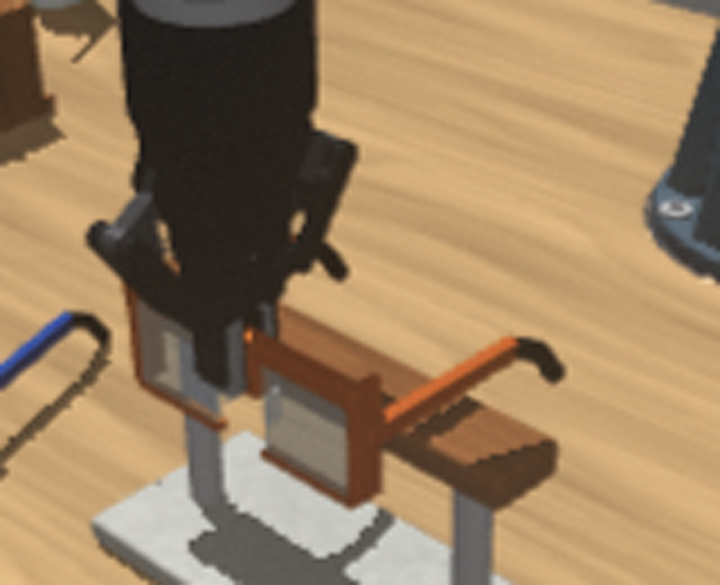

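The arm is a few mm above the bar and nothing is in contact yet. Creeping down.

Call:
jog_arm(commands=[0.008,0,0,0,0,0,-1,0.016,0,0,0,0,0,-1,0.022,0,0,0,0,0,-1,0.022,0,0,0,0,0,-1])

```text
time_s: 9.82
eef_pos: [0.5468, -0.0007, 0.1697]
eef_rot: [0.707, 0.02, 0.707, -0.02]
wrist_force: [-0.5, -0.1, -0.6]
opening: 0.103
```

Call:
jog_arm(commands=[0.005,0,0,0,0,0,-1,0.005,0,0,0,0,0,-1,0.005,0,0,0,0,0,-1])

```text
time_s: 10.2
eef_pos: [0.5469, -0.0008, 0.1689]
eef_rot: [0.707, 0.02, 0.707, -0.02]
wrist_force: [-0.1, -0.9, -1.0]
opening: 0.105
```

Call:
jog_arm(commands=[0.005,0,0,0,0,0,-1,0.005,0,0,0,0,0,-1,0.005,0,0,0,0,0,-1])

```text
time_s: 10.58
eef_pos: [0.5471, -0.0008, 0.1688]
eef_rot: [0.707, 0.019, 0.707, -0.02]
wrist_force: [-2.5, 0.8, 5.7]
opening: 0.106
```

Run:
```python
from h import *
from bench import ctrl
o=ctrl.get_obs()
c=ctrl.camera("scene")
cv2.imwrite("pics/z7.png",cv2.resize(c["frame"][180:260,220:350],None,fx=6,fy=6,interpolation=cv2.INTER_CUBIC)[...,::-1])
print(o["time_s"],o["eef_pos"],o["wrist_force"],o["torque"])
```

```text
10.575 [ 0.54707089 -0.00077372  0.16875379] [-2.49180671  0.82673685  5.67934111] [0.05448612 0.56230045 0.00137798]
```

View pics/z7.png

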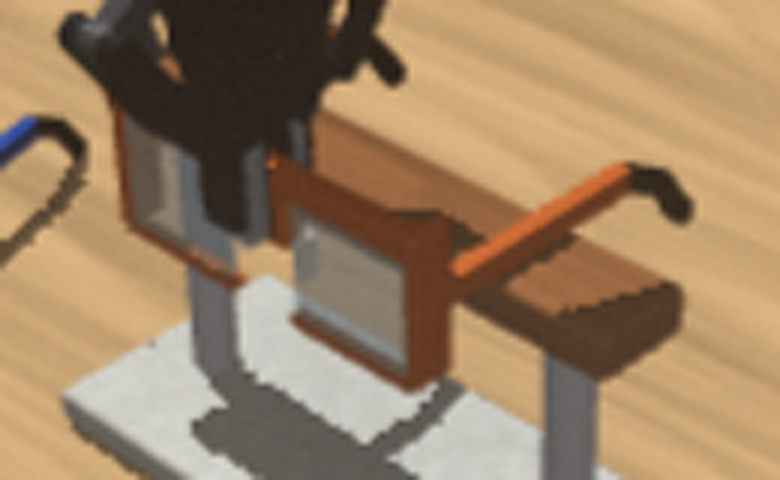

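It touched down at 6–7 N. I'll ease off slightly, open part way (-0.5), then look.

Call:
jog_arm(commands=[-0.004,0,0,0,0,0,-1,-0.004,0,0,0,0,0,-0.6,-0.004,0,0,0,0,0,-0.5,-0.004,0,0,0,0,0,-0.5,-0.004,0,0,0,0,0,-0.5,-0.004,0,0,0,0,0,-0.5])

```text
time_s: 11.38
eef_pos: [0.5469, -0.0008, 0.1687]
eef_rot: [0.707, 0.02, 0.707, -0.02]
wrist_force: [0.5, 1.4, 0.0]
opening: 0.25
```

Run:
```python
from h import *
from bench import ctrl
o=ctrl.get_obs()
c=ctrl.camera("scene")
cv2.imwrite("pics/z8.png",cv2.resize(c["frame"][180:260,220:350],None,fx=6,fy=6,interpolation=cv2.INTER_CUBIC)[...,::-1])
w=ctrl.camera("wrist");cv2.imwrite("pics/wrist8.png",w["frame"][...,::-1])
print(o["time_s"],o["eef_pos"],o["wrist_force"],o["torque"])
```

```text
11.375 [ 0.54692655 -0.00077527  0.16868055] [0.54622037 1.37275524 0.01026913] [ 0.05194999  0.00019582 -0.01178774]
```

View pics/z8.png

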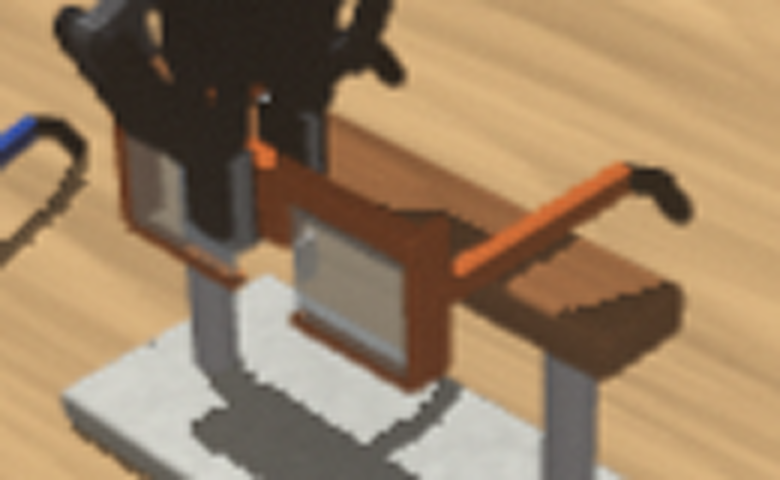

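View pics/wrist8.png

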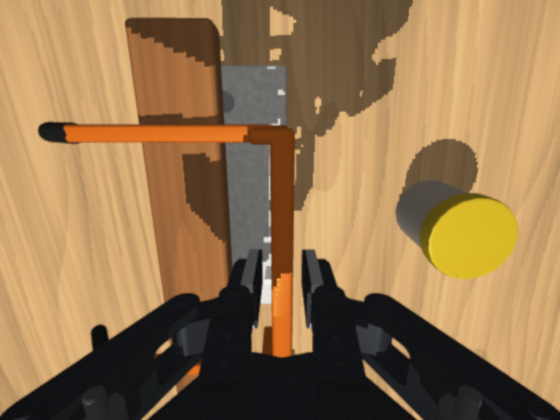

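The pads are clear on both sides (bar at column 283 between pads at 260 and 305) and the glasses rest unmoved. Lifting straight up.

Call:
jog_arm(commands=[-0.03,0,0,0,0,0,-0.5,-0.08,0,0,0,0,0,-0.5,-0.15,0,0,0,0,0,-0.5,-0.25,0,0,0,0,0,-0.5,-0.4,0,0,0,0,0,-0.5,-0.6,0,0,0,0,0,-0.5,-0.8,0,0,0,0,0,-0.5,-1,0,0,0,0,0,-0.5,-1,0,0,0,0,0,-0.5])

```text
time_s: 12.6
eef_pos: [0.5484, -0.001, 0.3741]
eef_rot: [0.71, 0.019, 0.704, -0.02]
wrist_force: [-0.5, -0.1, -0.3]
opening: 0.254
```

Run:
```python
from h import *
from bench import ctrl
o=ctrl.get_obs()
for n in("wrist","scene","top"):
    c=ctrl.camera(n);cv2.imwrite(f"pics/{n}9.png",c["frame"][...,::-1]);np.savez(f"pics/{n}9.npz",**c,eef_pos=o["eef_pos"],eef_rot=o["eef_rot"])
    if n=="scene":cv2.imwrite("pics/z9.png",cv2.resize(c["frame"][150:290,150:350],None,fx=4,fy=4,interpolation=cv2.INTER_CUBIC)[...,::-1])
print(o["time_s"],o["eef_pos"],o["wrist_force"])
```

```text
12.6 [ 0.54840456 -0.00101906  0.37412098] [-0.52088933 -0.09106828 -0.3203245 ]
```

View pics/z9.png

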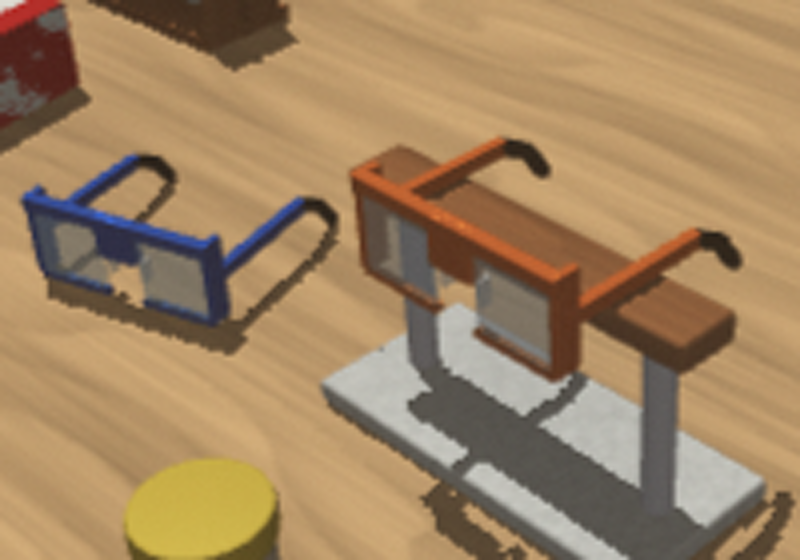

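View pics/wrist9.png

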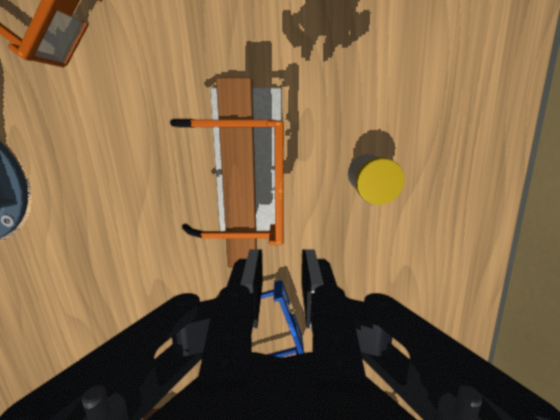

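The glasses hang level over the bar, and the arms cross it at (236,123) and (238,235) in the wrist view. I'll wait about 1 s, check for drift and check that they are level.

Call:
jog_arm(commands=[0,0,0,0,0,0,-0.5,0,0,0,0,0,0,-0.5,0,0,0,0,0,0,-0.5,0,0,0,0,0,0,-0.5,0,0,0,0,0,0,-0.5,0,0,0,0,0,0,-0.5,0,0,0,0,0,0,-0.5,0,0,0,0,0,0,-0.5])

```text
time_s: 13.75
eef_pos: [0.5469, -0.0008, 0.3687]
eef_rot: [0.707, 0.02, 0.707, -0.02]
wrist_force: [1.1, -0.4, -1.0]
opening: 0.25
```

Run:
```python
from h import *
from bench import ctrl
np.set_printoptions(precision=4,suppress=True)
o=ctrl.get_obs();s=ctrl.camera("scene");w=ctrl.camera("wrist");s9=load("scene9");s0=load("scene0")
d=cv2.absdiff(s["frame"],s9["frame"]).max(2)[150:400,150:360];print("changed px since 9:",(d>40).sum())
b=cv2.absdiff(s["frame"],s0["frame"]).max(2)
print("blue/jar change vs start",(b[185:232,155:235]>40).sum(),(b[265:320,180:222]>40).sum())
# level: front top corners and arm/hook junction in scene(z9 coords)
z=lambda p:np.array(p)/4.+[150,150]
P=plane(s,[z((352,172)),z((555,282))],.172);print("front top corners @.172",P,np.linalg.norm(P[0]-P[1]))
# expected scene px if exactly level: brow at (.547,-.001,.160), yaw -3.1
y=np.radians(-3.1);gx=np.array([np.cos(y),np.sin(y),0]);gy=np.array([-gx[1],gx[0],0]);br=np.array([.547,-.001,.160])
E=[br+gx*.004-gy*.073+[0,0,.012],br+gx*.004+gy*.073+[0,0,.012],br-gx*.095+gy*.069+[0,0,-.014],br-gx*.095-gy*.069+[0,0,-.014],br+gx*.004+gy*.073-[0,0,.048]]
print("expected z9 px",(proj(s,E)-150)*4)
print(o["time_s"],o["wrist_force"])
```

```text
changed px since 9: 118
blue/jar change vs start 0 0
front top corners @.172 [[ 0.5467 -0.0694  0.172 ]
 [ 0.5553  0.0726  0.172 ]] 0.14230162768327112
expected z9 px [[345.1889 169.2579]
 [553.9291 280.9126]
 [688.2518 238.4754]
 [494.2192 145.7672]
 [555.8215 387.1334]]
13.75 [ 1.1467 -0.4299 -1.0338]
```

Run:
```python
from bench import ctrl
print(ctrl.hand_in())
```

```text
the job is handed in; nothing more can be done
None
```

The smaller orange glasses now hang over the wooden rail, lenses on the far side (+x) and ear hooks on the robot's side. I handed the job in at about 14 s of the 42 s allowed.

I gripped them by the brow, carried them over and lowered them until they touched at about 6 N. Then I opened the gripper part way and lifted it clear.

**Which pair:** fronts measured about 142–151 mm on the pair I used and 178 mm on the other. My refined width of 142 mm is 4 mm under the stated 146 mm. The spacing of the arms fitted: 139 mm measured, 138 mm stated.

**Level:** in the last scene picture the front corners and arm ends lie within about 3 pixels of where a level pose, balanced 50 mm behind the brow, puts them. Both arms cross the bar about square to it.

**Drift:** over the 1.1 s before handing in, 118 pixels changed in the area around the rail. I put this down to the robot's shadow as the arm settled, but I did not trace it.

**Left alone:** the picture areas around the blue glasses and the jar show no change from the start.

**Rail position:** the top and scene views put the rail centre 3 mm apart, and the wrist view fits the top view to about 3 mm. This is slightly outside the calibration's 2 mm but well within the room on the bar.

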